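# Unpin the spring clip and hold it open around the lot card

### The job

The steel spring clip is locked to its stand by a drop pin: draw the pin straight up out of its bore, park it upright in the open side notch at the other end of the stand, hanging by its collar, and let go of it. Then squeeze the clip's two tails together so that its jaws gape wide, lift it off its blade, and bring it down over the middle of the top edge of the standing lot card, upright and in line with the edge, with the edge well inside the jaws but the clip not touching the card or its holder, so that a slip can be tucked in. Finish while still holding the clip wide open there, and leave the bolts and other things on the bench where they are.

Things in the scene. Friction and masses are not known exactly. Their poses are not given: they have to be found in the camera images.
- stand: Fixed dark steel stand. Origin: centre of its underside; z up. Base plate 90 (x) x 140 (y) x 12 mm. In the middle an upright blade, 4 mm thick (x), 30 mm wide (y), top 60 mm above the bench, carries the clip. At y = +42 mm a post 28 x 28 mm, top at 60 mm, with an upright 10 mm bore for the pin. At its -y end the side notch.
- notch (a point): Parking place in the side notch, level with its top (60 mm above the bench), at y = -48 mm on the stand. The notch is an upright slot 14 mm wide (stand x), 48 mm deep, between two cheeks 10 mm thick, open upward and to -y, from y = -32 (closed) to -66 mm. The pin's origin belongs here, collar on the cheeks; y = -36 to -60 mm will do.
- pin: Loose upright steel drop pin, 50 g. Origin: underside of its collar (23 mm wide, 4 mm thick). Below: shank 8 mm wide, 30 mm long. Above: round grip 14 mm wide, 4 to 38 mm above the origin. At first the collar lies on the clip's ear (66 mm above the bench, stand y = +42 mm), the shank through ear and bore; a straight 35 mm lift frees it. Fingers closing along stand x clear the clip.
- clip: Loose steel spring clip, 130 g, astride the blade, jaws down. Origin: underside of its spine, on the blade's top (60 mm above the bench). Axes start parallel to the stand's: x the way jaws and tails open and close, y along the hinge, z up. Jaws 26 mm wide (y), 30 mm down from the origin. An ear 24 mm wide, 6 mm thick sticks out to y = +54 mm, its 10 mm pin hole at y = +42 mm.
- clip_tails (a point): Point between the tails, 55 mm above the clip's origin. The tails (24 mm wide along y) splay out at rest, 59 mm over the outsides at their tips, 62 mm above the origin. Squeezed fully along x they are upright and parallel, 32 mm outside, tips 66 mm above the origin, against a hard stop; that takes about 10 N on each.
- clip_mouth (a point): Point midway between the jaw tips, 30 mm below the clip's origin. With the tails fully squeezed the jaws gape 26 mm here, evenly about the clip's middle plane.
- jaw_a (a joint): Opening of the clip's +x arm in rad; the other arm always mirrors it. About 0 when shut on the 4 mm blade, 0.26 at full gape; above 0.2 counts as wide open. A spring shuts it.
- card: Fixed wooden holder 60 (x) x 130 (y) x 24 mm with an upright plain stiff lot card 4 mm thick (x), 110 mm wide (y). Origin: centre of the underside, on the bench; z up.
- card_edge (a point): Middle of the card's top edge, 130 mm above the bench; the edge runs along y, the card's faces look along x.
- bolt_a: Bystander, leave alone: bolt 16 mm thick, standing on its head, 65 mm tall.
- bolt_b: Bystander, leave alone: bolt 20 mm thick, standing on its head, 57 mm tall.
- washer: Bystander, leave alone: washer 40 mm across, 5 mm thick, lying.
- spanner: Bystander, leave alone: spanner 180 mm long, lying.
- tray: Bystander, leave alone: empty steel tray 110 x 150 x 35 mm.
- spare_cards: Bystander, leave alone: stack of spare cards 90 x 120 x 16 mm.
- oil_can: Bystander, leave alone: grey can 52 mm across, 110 mm tall.
- tape: Bystander, leave alone: grey roll of tape 64 mm across, 22 mm tall.

How it is judged:
By the outcome, as a careful person would: the job done as asked, in the order asked, and still so for the second after the job is handed in, while the arm keeps its last pose, push and grip.
It also fails if it takes over 51 s, if anything falls off the work surface, if the arm or the gripper's body presses on something with over 40 N, if the wrist force passes 120 N, or if a joint passes its speed limit or range.

### The arm

A 6-joint arm with a two-finger parallel gripper is mounted at the origin on the work surface. World frame = base frame: x ahead of the robot, y to its left, z up, the work surface at z = 0. Lengths are in mm, angles in rad, forces in N, time in s.
With the tool pointing down it reaches from about 275 to 1000 mm from the base axis. Payload 8.4 kg.
Tool frame: the origin (TCP) lies midway between the tips of the shut fingers; the grasp point (between the pads) lies 19 mm behind it; z points along the fingers, y is the line along which they close (so a half turn about z gives the same grasp; the last joint's range is limited). The gripper opens to 85 mm and grips with 20 to 120 N. Pads are 22 mm wide; open, the fingers measure 114 mm over their backs; the gripper's body (76 mm by 85 mm) begins 54 mm behind the grasp point. The pads swing forward as they close: fully open they stand 13 mm farther back than shut.
Start: joints at [-1.242, 0.353, 1.633, -0, 1.155, -0.002], TCP at [202.998, -591.117, 231.281] pointing down, gripper open.
Joint ranges: [-2.63, 2.63], [-0.92, 2.1], [0.06, 2.66], [-1.3, 4.44], [0, 2.69], [-3.02, 3.02]. Speed limits (rad/s): [2.22, 2.22, 2.79, 3.14, 3.14, 3.14].

### API

Orientations are given as [roll, pitch, yaw] about the fixed x, y, z axes, in that order (R = Rz(yaw) Ry(pitch) Rx(roll)).
In Python, from rig import monitor, imaging, r gives the robot as it stands.
- The arm moves only by the tool drive_tool, never from a script. Its argument "plan" is a list of rows, each an object of numbers: "x", "y", "z": the shift along the tool's x, y, z in units of 50 mm (1.0 is 50 mm); "ax", "ay", "az": the turn, a rotation vector about the tool's x, y, z in units of 6 degrees (1.0 is 6 degrees); "hand": the finger opening in mm, from 0 to 85.4. In form: [{"x": .., "y": .., "z": .., "ax": .., "ay": .., "az": .., "hand": ..}, ...]. A call has 1 to 8 rows; each row is the pose to reach, as a shift and turn from the pose commanded when the call began, along the tool's axes at that moment; what a row does not reach only later rows make up. A row lasts 1/10 s, in which the tool goes at most 50 mm and 8.59 degrees, less where a joint would pass 70% of its speed; a pose out of reach is approached as far as the arm can. A call with a gripper value outside its range is refused whole. The fingers move at their own pace and stop on an object; "grip_force" is the grip in N (left out, the last holds). Time passes only in rows, so rows that repeat a pose let the fingers close. It gives the time, the measured TCP pose, the force, the opening and the grip force at its end, in the units of the state.
- monitor.sense(): the state, without advancing time (a new reading comes with each control period).
- imaging.grab_frame(name): name is "scene" or "side" or "wrist"; returns the picture (420x560x3 uint8, red, green, blue); there is no depth.
- imaging.camera_info(name): a dict with "mtx" (3x3 intrinsics, pixels), "R" (3x3) and "t" (3): a world point X has camera coordinates R X + t. Camera axes: x right, y down, z forward; pixel columns grow to the right and rows downward; lengths in mm; the calibration is good to about 2 mm. A picture is of the moment at which its call begins: read the wrist's pose just before it. camera_info takes no time and is no camera call; for the wrist camera it gives the pose at the moment of the call.
- r.sign_off(): hands the job in; it is judged then, once.
The state is a dict: "clock": time; "qpos": joint angles; "qvel": joint speeds; "joint_efforts": joint torques, N m; "eef_pos": TCP position; "tcp_rot": TCP orientation; "contact_force": force on the tool from outside, world axes, zero at the start; "wrist_torque": the same for the moment, N m; "opening": opening from 0.0 (shut) to 1.0 (fully open); "grasp_force": force on a finger pad.
Only numpy, scipy, OpenCV 4.12 (cv2) and the standard library are available. Lean on these libraries where they do the work, as an engineer would, in place of code of your own. Each camera call takes 0.05 s, during which the arm holds its last target. There are 200 camera calls.

## Working session

There is one attempt and no reset: what is moved stays moved. The work goes in short steps, Python scripts to look and compute and a tool call to move; the robot and the scene stay as the last step left them, time stands still between calls to the robot, and variables do not carry over. Pictures are saved under pics/ and viewed, at most 12 in all, crops included, and the job is handed in when it is done.

Besides the shell and the picture viewer there is one more tool, called by a JSON object that holds its "fn" and its "kwargs", one argument or row to a line. drive_tool: Moves the arm, as the interface text tells. Its arguments: {"type":"object","properties":{"plan":{"type":"array","items":{"type":"object","properties":{"x":{"type":"number"},"y":{"type":"number"},"z":{"type":"number"},"ax":{"type":"number"},"ay":{"type":"number"},"az":{"type":"number"},"hand":{"type":"number"}}}},"grip_force":{"type":"number"}},"required":["plan"]}

```bash
mkdir -p pics; python3 - <<'E'
from rig import monitor, imaging, r
import cv2
for n in ("scene","side"):
    f=imaging.grab_frame(n); cv2.imwrite(f"pics/{n}0.png",cv2.resize(f[:,:,::-1],(800,600),interpolation=cv2.INTER_CUBIC))
    c=imaging.camera_info(n); print(n,-c["R"].T@c["t"],c["mtx"][0])
s=monitor.sense(); print(s["clock"],s["tcp_rot"],s["eef_pos"],s["opening"])
E
```

```text
scene [1024.29671531  767.52286855 1430.36721345] [514.61610462   0.         282.14265852]
side [-114.86578707  734.79613188 1081.39984786] [524.67247044   0.         283.61993293]
0.1 [-3.14035397e+00 -1.53769721e-05  3.30802151e-01] [ 202.85481656 -590.70819518  230.64245532] 1.0019742421321292
```

View pics/scene0.png

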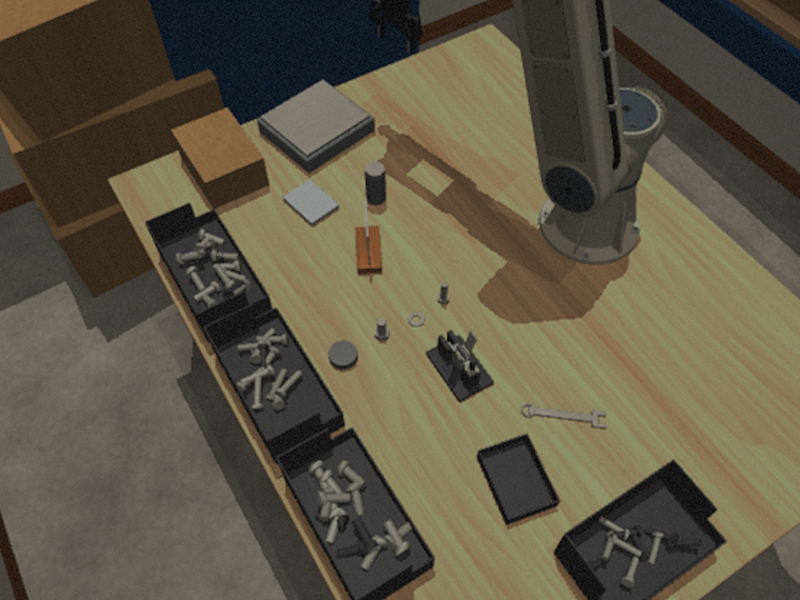

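View pics/side0.png

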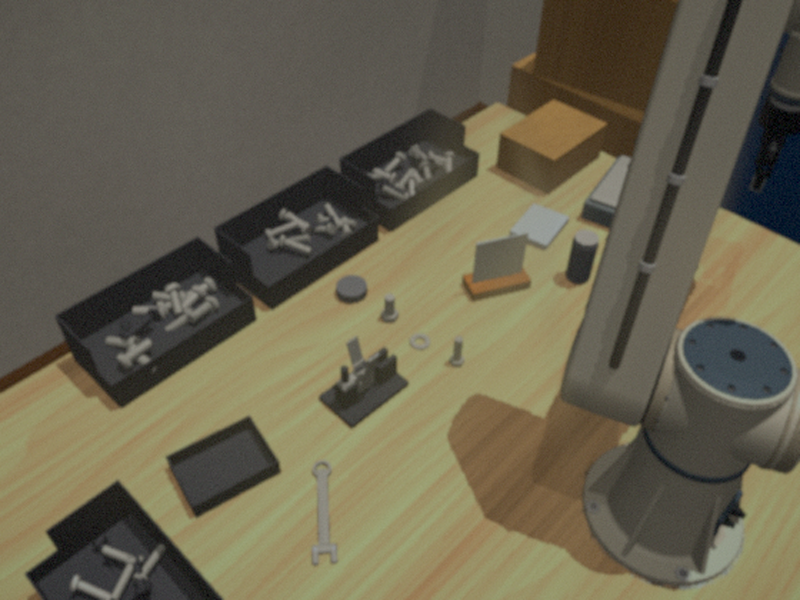

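The overview shows the stand at scene (460,365) and side (365,385), with the card at scene (368,248) and side (497,270). I'll enlarge both places.

```bash
cat > h.py <<'E'
import numpy as np, cv2
from rig import monitor, imaging, r
def ray(n,u,v,z,c=None):
    c=c or imaging.camera_info(n)
    C=-c["R"].T@c["t"]; d=c["R"].T@np.linalg.inv(c["mtx"])@[u,v,1]
    return C+d*(z-C[2])/d[2]
def proj(n,X,c=None):
    c=c or imaging.camera_info(n)
    p=c["mtx"]@(c["R"]@np.asarray(X,float)+c["t"]); return p[:2]/p[2]
E
python3 - <<'E'
from h import *
S=.7
a=cv2.imread("pics/scene0.png"); b=cv2.imread("pics/side0.png")
def crop(im,x,y): return cv2.resize(im[y:y+150,x:x+200],(400,300),interpolation=cv2.INTER_CUBIC)
m=np.vstack([np.hstack([crop(a,380,290),crop(b,280,300)]),np.hstack([crop(a,290,170),crop(b,410,190)])])
cv2.imwrite("pics/crops.png",m)
for n,u,v in [("scene",460,365),("side",365,385),("scene",370,262),("side",497,283)]: print(n,ray(n,u*S,v*S,10))
E
```

```text
scene [504.85821085 167.62601983  10.        ]
side [512.38481677 160.48746898  10.        ]
scene [ 528.84238081 -181.01460734   10.        ]
side [ 509.24313661 -216.62888403   10.        ]
```

View pics/crops.png

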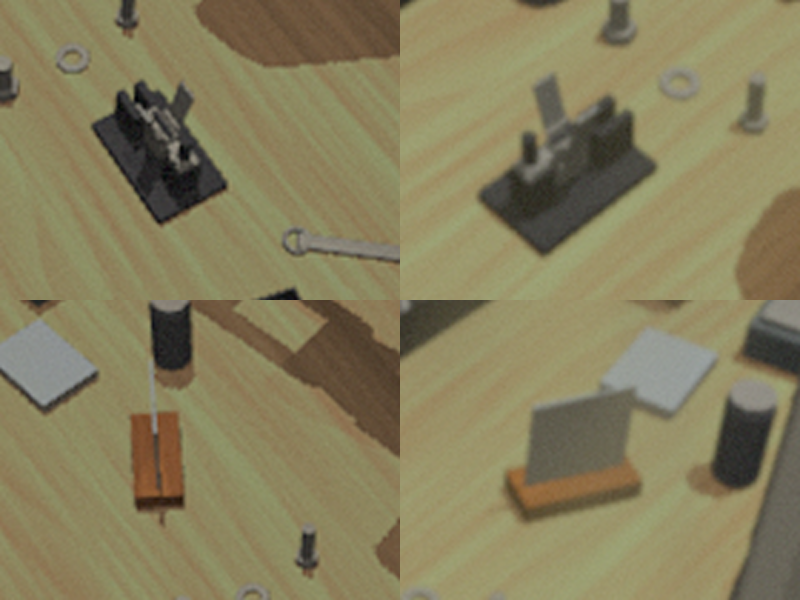

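```bash
python3 - <<'E'
from h import *
def P(n,o,pts,z):
    for x,y in pts: print(n,z,np.round(ray(n,(o[0]+x/2)*.7,(o[1]+y/2)*.7,z),1)[:2])
P("scene",(380,290),[(93,127),(160,219),(226,183)],12)
P("side",(280,300),[(79,193),(145,246),(256,165)],12)
print("pin top");P("scene",(380,290),[(185,150)],104);P("side",(280,300),[(130,135)],104)
print("holder");P("scene",(290,170),[(133,115),(179,113),(182,195),(139,197)],24)
P("side",(410,190),[(105,180),(126,210),(240,183),(230,160)],24)
print("card top");P("side",(410,190),[(132,107),(234,88)],130)
P("scene",(290,170),[(152,62),(160,130)],130)
E
```

```text
scene 12 [552.1 105.1]
scene 12 [553.  237.6]
scene 12 [468.  239.9]
side 12 [550.4 236.2]
side 12 [466.9 234.6]
side 12 [459.6 103.1]
pin top
scene 104 [517.5 220.9]
side 104 [508.3 208.4]
holder
scene 24 [ 507.9 -281. ]
scene 24 [ 458.1 -253.6]
scene 24 [ 519.9 -143.7]
scene 24 [ 564.7 -168.3]
side 24 [ 557.2 -161.4]
side 24 [ 513.6 -143. ]
side 24 [ 455.6 -255.2]
side 24 [ 484.  -275.8]
card top
side 130 [ 538.1 -168.2]
side 130 [ 484.8 -261.1]
scene 130 [ 487.9 -259.7]
scene 130 [ 531.8 -166.7]
```

```bash
cat >> h.py <<'E'
from scipy.spatial.transform import Rotation as Ro
def go(X,yaw,cur=None,cyaw=None):
    "tool-frame shift/turn units to reach X with tool down at yaw"
    s=monitor.sense(); R0=Ro.from_euler('xyz',s["tcp_rot"])
    R1=Ro.from_euler('xyz',[np.pi,0,yaw])
    d=R0.inv().apply(np.asarray(X,float)-s["eef_pos"])/50
    print("at",np.round(s["eef_pos"],1),np.round(s["tcp_rot"],3),"F",np.round(s["contact_force"],1),"op",round(s["opening"]*85.4,1),"t",s["clock"])
    print("d",np.round(d,3),"a",np.round(np.degrees((R0.inv()*R1).as_rotvec())/6,3))
E
python3 -c "
from h import *
go([507,150,230],1.55)"
```

```text
at [ 202.9 -590.7  230.6] [-3.14  -0.     0.331] F [-1.  -0.4 -0.2] op 85.6 t 0.1
d [ 10.565 -12.035   0.028] a [-1.0000e-02 -7.0000e-03 -1.1642e+01]
```

{"fn": "drive_tool", "kwargs": {
  "plan": [
    {"x": 10.56,"y": -12.04,"z": -0.2,"az": -11.64,"hand": 85},
    {"x": 10.56,"y": -12.04,"z": -0.2,"az": -11.64,"hand": 85},
    {"x": 10.56,"y": -12.04,"z": -0.2,"az": -11.64,"hand": 85},
    {"x": 10.56,"y": -12.04,"z": -0.2,"az": -11.64,"hand": 85},
    {"x": 10.56,"y": -12.04,"z": -0.2,"az": -11.64,"hand": 85},
    {"x": 10.56,"y": -12.04,"z": -0.2,"az": -11.64,"hand": 85},
    {"x": 10.56,"y": -12.04,"z": -0.2,"az": -11.64,"hand": 85},
    {"x": 10.56,"y": -12.04,"z": -0.2,"az": -11.64,"hand": 85}
  ]
}}

```text
invalid input
```

```bash
python3 -c "
from h import *
go([507,150,230],1.55)"
```

```text
at [ 202.9 -590.7  230.6] [-3.14  -0.     0.331] F [-1.  -0.4 -0.2] op 85.6 t 0.1
d [ 10.565 -12.035   0.028] a [-1.0000e-02 -7.0000e-03 -1.1642e+01]
```

The values were probably out of range, so I'll use bounded incremental rows instead.

{"fn": "drive_tool", "kwargs": {
  "plan": [
    {"x": 0.6,"y": -0.7,"z": 0,"ax": 0,"ay": 0,"az": -1,"hand": 85},
    {"x": 1.2,"y": -1.4,"z": 0,"ax": 0,"ay": 0,"az": -2,"hand": 85},
    {"x": 1.8,"y": -2.1,"z": 0,"ax": 0,"ay": 0,"az": -3,"hand": 85},
    {"x": 2.4,"y": -2.8,"z": 0,"ax": 0,"ay": 0,"az": -4,"hand": 85},
    {"x": 3.0,"y": -3.5,"z": 0,"ax": 0,"ay": 0,"az": -5,"hand": 85},
    {"x": 3.6,"y": -4.2,"z": 0,"ax": 0,"ay": 0,"az": -6,"hand": 85},
    {"x": 4.2,"y": -4.9,"z": 0,"ax": 0,"ay": 0,"az": -7,"hand": 85},
    {"x": 4.8,"y": -5.6,"z": 0,"ax": 0,"ay": 0,"az": -8,"hand": 85}
  ]
}}

```text
clock: 0.9
eef_pos: [339.2, -246.6, 231.2]
tcp_rot: [3.141, -0.0, 1.172]
contact_force: [0.9, -0.6, -0.7]
opening: 0.991
grasp_force: 0.0
```

```bash
python3 -c "
from h import *
go([507,150,230],1.55)"
```

```text
at [ 339.2 -246.6  231.2] [ 3.141 -0.     1.172] F [ 0.9 -0.6 -0.7] op 84.6 t 0.9
d [8.612 0.017 0.025] a [ 1.000e-03 -1.000e-03 -3.606e+00]
```

{"fn": "drive_tool", "kwargs": {
  "plan": [
    {"x": 0.95,"az": -0.6,"hand": 85},
    {"x": 1.9,"az": -1.2,"hand": 85},
    {"x": 2.85,"az": -1.8,"hand": 85},
    {"x": 3.8,"az": -2.4,"hand": 85},
    {"x": 4.75,"az": -3,"hand": 85},
    {"x": 5.7,"az": -3.6,"hand": 85},
    {"x": 6.6,"az": -3.6,"hand": 85},
    {"x": 7.5,"az": -3.6,"hand": 85}
  ]
}}

```text
invalid input
```

```bash
python3 -c "
from h import *
go([507,150,230],1.55)
c=imaging.camera_info('wrist'); f=imaging.grab_frame('wrist')
np.savez('w1.npz',R=c['R'],t=c['t'],mtx=c['mtx'])
cv2.imwrite('pics/w1.png',cv2.resize(f[:,:,::-1],(800,600),interpolation=cv2.INTER_CUBIC))
print(-c['R'].T@c['t'],c['R'][2])
for X in [(508,212,104),(508,165,60)]: print(proj('wrist',X)/.7)
go([507,150,230],1.55)
"
```

```text
at [ 339.2 -246.6  231.2] [ 3.141 -0.     1.172] F [ 0.9 -0.6 -0.7] op 84.6 t 0.9
d [8.612 0.017 0.025] a [ 1.000e-03 -1.000e-03 -3.606e+00]
[ 366.24595138 -184.97260003  374.38927611] [-0.10242044 -0.24625319 -0.96377872]
[  342.23878664 -1198.17267994]
[ 400.07001072 -733.7776736 ]
at [ 340.4 -241.3  230.9] [-3.14  -0.004  1.18 ] F [-0.   3.3  0.6] op 85.1 t 0.95
d [8.504 0.1   0.048] a [-0.006 -0.036 -3.533]
```

View pics/w1.png

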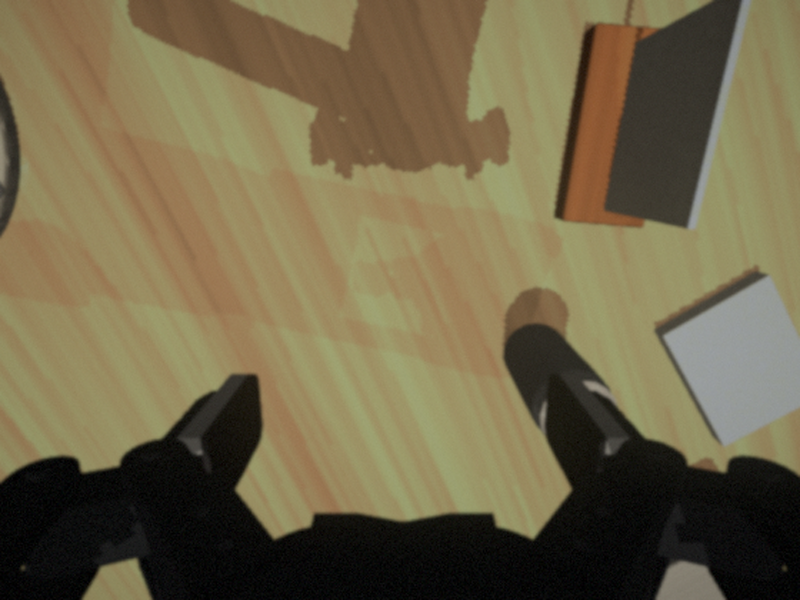

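The wrist camera looks along tool +x. The card's near top corner shows at (690,227), and the stand isn't in view because the move was refused. The refused calls were the ones missing ax and ay, so I'll send every key.

{"fn": "drive_tool", "kwargs": {
  "plan": [
    {"x": 0.95,"y": 0,"z": 0,"ax": 0,"ay": 0,"az": -0.6,"hand": 85},
    {"x": 1.9,"y": 0,"z": 0,"ax": 0,"ay": 0,"az": -1.2,"hand": 85},
    {"x": 2.85,"y": 0,"z": 0,"ax": 0,"ay": 0,"az": -1.8,"hand": 85},
    {"x": 3.8,"y": 0,"z": 0,"ax": 0,"ay": 0,"az": -2.4,"hand": 85},
    {"x": 4.7,"y": 0,"z": 0,"ax": 0,"ay": 0,"az": -3,"hand": 85},
    {"x": 5.6,"y": 0,"z": 0,"ax": 0,"ay": 0,"az": -3.5,"hand": 85},
    {"x": 6.4,"y": 0,"z": 0,"ax": 0,"ay": 0,"az": -3.5,"hand": 85},
    {"x": 7.0,"y": 0,"z": 0,"ax": 0,"ay": 0,"az": -3.5,"hand": 85}
  ]
}}

```text
clock: 1.75
eef_pos: [476.6, 76.1, 231.1]
tcp_rot: [-3.142, -0.0, 1.536]
contact_force: [0.6, 1.1, 0.0]
opening: 0.995
grasp_force: 0.0
```

```bash
cat > look.py <<'E'
from h import *; import sys
n=sys.argv[1]
go([507,150,230],1.55)
c=imaging.camera_info('wrist'); f=imaging.grab_frame('wrist')
np.savez(n+'.npz',R=c['R'],t=c['t'],mtx=c['mtx'])
cv2.imwrite(f'pics/{n}.png',cv2.resize(f[:,:,::-1],(800,600),interpolation=cv2.INTER_CUBIC))
for X in [(508,212,104),(508,165,60)]: print(proj('wrist',X)/.7)
E
python3 look.py w2
```

```text
at [476.6  76.1 231.1] [-3.142 -0.     1.536] F [0.6 1.1 0. ] op 84.9 t 1.75
d [1.499 0.557 0.023] a [ 0.    -0.002 -0.13 ]
[449.45933061  29.49944621]
[443.3764054  133.34691538]
```

View pics/w2.png

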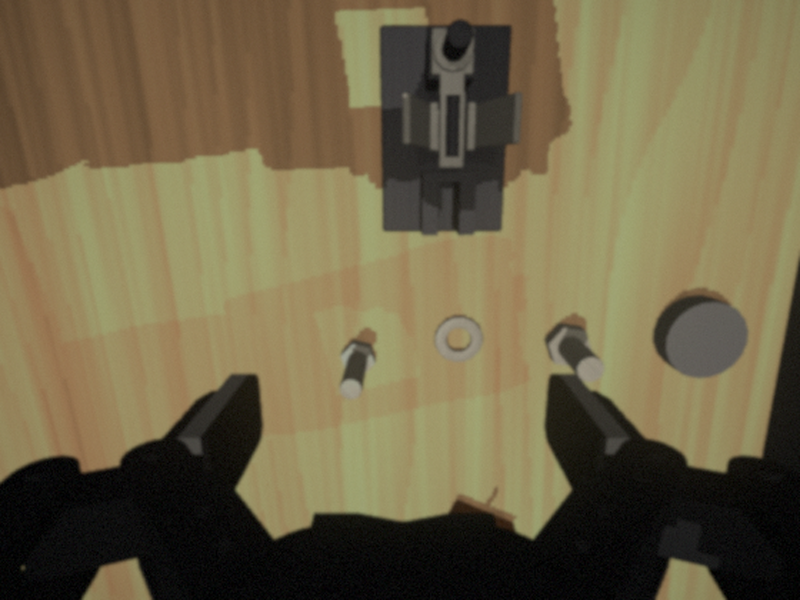

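The stand is clear in this picture. The plate corners are (381,27), (510,26), (500,230) and (383,231), the pin top is at (460,29), the cheek ends span (422..475,235), and the tail tips are at (405,118) and (518,118).

```bash
python3 - <<'E'
from h import *
c=dict(np.load('w2.npz'))
for nm,u,v,z in [("c",381,27,12),("c",510,26,12),("c",500,230,12),("c",383,231,12),("pin",460,29,104),("collar",454,50,70),("cheekL",422,234,60),("cheekR",475,234,60),("tailL",405,118,122),("tailR",519,118,122),("blade/spine",453,128,66)]:
    print(nm,np.round(ray('',u*.7,v*.7,z,c)[:2],1))
E
```

```text
c [468.5 234.7]
c [555.9 232.2]
c [551.7  94.4]
c [463.5  96.8]
pin [511.3 209.1]
collar [511.8 206.7]
cheekL [491.1 100. ]
cheekR [525.9  98.8]
tailL [481.9 166.1]
tailR [538.2 164.1]
blade/spine [511.3 164.5]
```

```bash
python3 -c "
from h import *
go([511.2,207,160],1.54)"
```

```text
at [478.3  78.7 231.3] [ 3.140e+00 -2.000e-03  1.536e+00] F [1.  2.5 0.2] op 85.1 t 1.8
d [2.585 0.567 1.432] a [ 0.013 -0.022 -0.036]
```

{"fn": "drive_tool", "kwargs": {
  "plan": [
    {"x": 0.6,"y": 0.15,"z": 0.2,"ax": 0,"ay": 0,"az": 0,"hand": 50},
    {"x": 1.3,"y": 0.3,"z": 0.5,"ax": 0,"ay": 0,"az": 0,"hand": 50},
    {"x": 2.0,"y": 0.45,"z": 0.9,"ax": 0,"ay": 0,"az": 0,"hand": 50},
    {"x": 2.56,"y": 0.56,"z": 1.3,"ax": 0,"ay": 0,"az": 0,"hand": 50},
    {"x": 2.56,"y": 0.56,"z": 1.43,"ax": 0,"ay": 0,"az": 0,"hand": 50},
    {"x": 2.56,"y": 0.56,"z": 1.43,"ax": 0,"ay": 0,"az": 0,"hand": 50}
  ]
}}

```text
clock: 2.4
eef_pos: [507.5, 200.4, 158.3]
tcp_rot: [-3.139, 0.002, 1.536]
contact_force: [0.8, 0.2, 0.4]
opening: 0.585
grasp_force: 0.0
```

```bash
python3 -c "
from h import *
go([511.2,207,76],1.54)"
```

```text
at [507.5 200.4 158.3] [-3.139e+00  2.000e-03  1.536e+00] F [0.8 0.2 0.4] op 50.0 t 2.4
d [0.138 0.075 1.646] a [-0.028  0.015 -0.034]
```

{"fn": "drive_tool", "kwargs": {
  "plan": [
    {"x": 0.1,"y": 0.06,"z": 0.0,"ax": 0,"ay": 0,"az": 0,"hand": 50},
    {"x": 0.1,"y": 0.06,"z": 0.4,"ax": 0,"ay": 0,"az": 0,"hand": 50},
    {"x": 0.1,"y": 0.06,"z": 0.8,"ax": 0,"ay": 0,"az": 0,"hand": 50},
    {"x": 0.1,"y": 0.06,"z": 0.8,"ax": 0,"ay": 0,"az": 0,"hand": 50},
    {"x": 0.1,"y": 0.06,"z": 0.8,"ax": 0,"ay": 0,"az": 0,"hand": 50}
  ]
}}

```text
clock: 2.9
eef_pos: [512.2, 205.0, 120.7]
tcp_rot: [3.141, -0.0, 1.534]
contact_force: [0.6, 0.1, 0.7]
opening: 0.588
grasp_force: 0.0
```

```bash
python3 -c "
from h import *
go([511.2,207,77],1.54)"
```

```text
at [512.2 205.  120.7] [ 3.141 -0.     1.534] F [0.6 0.1 0.7] op 50.2 t 2.9
d [ 0.038 -0.022  0.874] a [ 0.004 -0.001 -0.056]
```

Down and grip.

{"fn": "drive_tool", "kwargs": {
  "plan": [
    {"x": 0.04,"y": -0.02,"z": 0.4,"ax": 0,"ay": 0,"az": 0,"hand": 50},
    {"x": 0.04,"y": -0.02,"z": 0.8,"ax": 0,"ay": 0,"az": 0,"hand": 50},
    {"x": 0.04,"y": -0.02,"z": 0.87,"ax": 0,"ay": 0,"az": 0,"hand": 50},
    {"x": 0.04,"y": -0.02,"z": 0.87,"ax": 0,"ay": 0,"az": 0,"hand": 10},
    {"x": 0.04,"y": -0.02,"z": 0.87,"ax": 0,"ay": 0,"az": 0,"hand": 10},
    {"x": 0.04,"y": -0.02,"z": 0.87,"ax": 0,"ay": 0,"az": 0,"hand": 10},
    {"x": 0.04,"y": -0.02,"z": 0.87,"ax": 0,"ay": 0,"az": 0,"hand": 10},
    {"x": 0.04,"y": -0.02,"z": 0.87,"ax": 0,"ay": 0,"az": 0,"hand": 10}
  ],
  "grip_force": 40
}}

```text
clock: 3.7
eef_pos: [511.4, 207.8, 77.6]
tcp_rot: [3.14, -0.001, 1.535]
contact_force: [-1.8, -1.0, 6.7]
opening: 0.148
grasp_force: 39.0
```

{"fn": "drive_tool", "kwargs": {
  "plan": [
    {"x": 0,"y": 0,"z": -0.2,"ax": 0,"ay": 0,"az": 0,"hand": 10},
    {"x": 0,"y": 0,"z": -0.4,"ax": 0,"ay": 0,"az": 0,"hand": 10},
    {"x": 0,"y": 0,"z": -0.6,"ax": 0,"ay": 0,"az": 0,"hand": 10},
    {"x": 0,"y": 0,"z": -0.8,"ax": 0,"ay": 0,"az": 0,"hand": 10},
    {"x": 0,"y": 0,"z": -1.2,"ax": 0,"ay": 0,"az": 0,"hand": 10},
    {"x": 0,"y": 0,"z": -1.6,"ax": 0,"ay": 0,"az": 0,"hand": 10},
    {"x": 0,"y": 0,"z": -2.0,"ax": 0,"ay": 0,"az": 0,"hand": 10},
    {"x": 0,"y": 0,"z": -2.2,"ax": 0,"ay": 0,"az": 0,"hand": 10}
  ]
}}

```text
clock: 4.5
eef_pos: [511.7, 207.9, 188.7]
tcp_rot: [3.139, -0.001, 1.535]
contact_force: [0.2, -0.4, -0.8]
opening: 0.149
grasp_force: 39.0
```

```bash
python3 -c "
from h import *
go([508.5,116.5,187],1.54)
f=imaging.grab_frame('wrist');cv2.imwrite('pics/w3.png',cv2.resize(f[:,:,::-1],(800,600),interpolation=cv2.INTER_CUBIC))"
```

```text
at [511.7 207.9 188.7] [ 3.139e+00 -1.000e-03  1.535e+00] F [ 0.2 -0.4 -0.8] op 12.7 t 4.5
d [-1.829e+00  1.000e-03  3.200e-02] a [ 0.025 -0.011 -0.047]
```

View pics/w3.png

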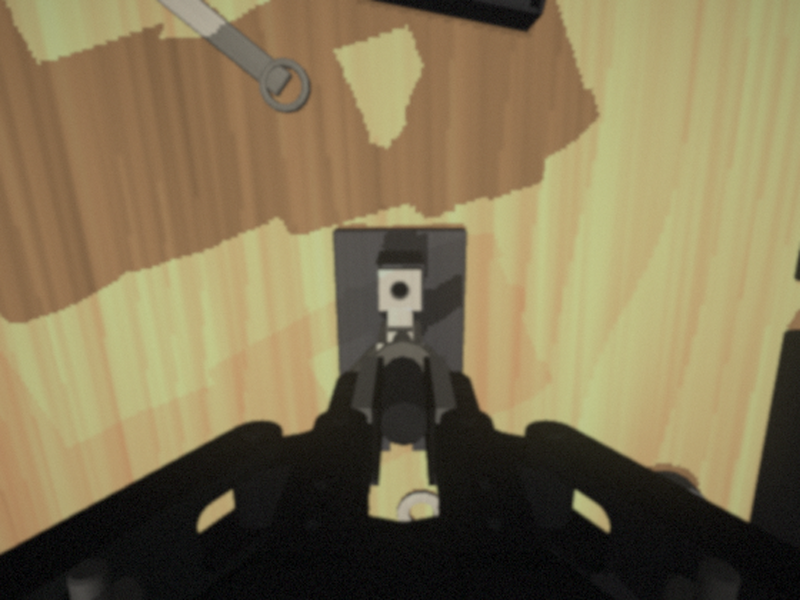

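The pin is in the fingers at (405,400). The empty ear hole is at (400,289), which lets me refine the stand position.

```bash
python3 -c "
from h import *
print(ray('wrist',280,289*.7,66))
for u,v in [(334,229),(465,228)]: print(ray('wrist',u*.7,v*.7,12))
print(ray('wrist',405*.7,345*.7,177+4))
go([508.5,116.5,187],1.54)"
```

```text
[512.05383053 207.59447779  66.        ]
[469.06703879 236.86404601  12.        ]
[556.38945663 234.31162645  12.        ]
[514.24619715 217.00528424 181.        ]
at [512.1 208.1 189.4] [ 3.138e+00 -2.000e-03  1.535e+00] F [0.6 0.2 1.4] op 12.6 t 4.55
d [-1.833 -0.007  0.045] a [ 0.035 -0.015 -0.047]
```

{"fn": "drive_tool", "kwargs": {
  "plan": [
    {"x": -0.3,"y": 0,"z": 0,"ax": 0,"ay": 0,"az": 0,"hand": 10},
    {"x": -0.7,"y": 0,"z": 0,"ax": 0,"ay": 0,"az": 0,"hand": 10},
    {"x": -1.1,"y": 0,"z": 0,"ax": 0,"ay": 0,"az": 0,"hand": 10},
    {"x": -1.5,"y": 0,"z": 0,"ax": 0,"ay": 0,"az": 0,"hand": 10},
    {"x": -1.83,"y": 0,"z": 0,"ax": 0,"ay": 0,"az": 0,"hand": 10},
    {"x": -1.83,"y": 0,"z": 0,"ax": 0,"ay": 0,"az": 0,"hand": 10},
    {"x": -1.83,"y": 0,"z": 0,"ax": 0,"ay": 0,"az": 0,"hand": 10}
  ]
}}

```text
clock: 5.25
eef_pos: [507.1, 115.5, 185.6]
tcp_rot: [-3.14, 0.0, 1.534]
contact_force: [-0.9, -0.6, 0.1]
opening: 0.146
grasp_force: 39.0
```

```bash
python3 -c "
from h import *
go([508.5,116.5,110],1.54)"
```

```text
at [507.1 115.5 185.6] [-3.14   0.     1.534] F [-0.9 -0.6  0.1] op 12.5 t 5.25
d [0.021 0.029 1.511] a [-0.012  0.002 -0.059]
```

{"fn": "drive_tool", "kwargs": {
  "plan": [
    {"x": 0.03,"y": 0.04,"z": 0.3,"ax": 0,"ay": 0,"az": 0,"hand": 10},
    {"x": 0.03,"y": 0.04,"z": 0.7,"ax": 0,"ay": 0,"az": 0,"hand": 10},
    {"x": 0.03,"y": 0.04,"z": 1.1,"ax": 0,"ay": 0,"az": 0,"hand": 10},
    {"x": 0.03,"y": 0.04,"z": 1.4,"ax": 0,"ay": 0,"az": 0,"hand": 10},
    {"x": 0.03,"y": 0.04,"z": 1.4,"ax": 0,"ay": 0,"az": 0,"hand": 10},
    {"x": 0.03,"y": 0.04,"z": 1.4,"ax": 0,"ay": 0,"az": 0,"hand": 10}
  ]
}}

```text
clock: 5.85
eef_pos: [509.5, 118.0, 116.2]
tcp_rot: [-3.141, 0.0, 1.536]
contact_force: [-0.2, -0.2, -0.0]
opening: 0.147
grasp_force: 39.0
```

```bash
python3 -c "
from h import *
go([509.2,116.5,72],1.54)"
```

```text
at [509.5 118.  116.2] [-3.141  0.     1.536] F [-0.2 -0.2 -0. ] op 12.5 t 5.85
d [-0.03  -0.005  0.884] a [-0.007  0.001 -0.042]
```

{"fn": "drive_tool", "kwargs": {
  "plan": [
    {"x": -0.02,"y": 0,"z": 0.25,"ax": 0,"ay": 0,"az": 0,"hand": 10},
    {"x": -0.02,"y": 0,"z": 0.5,"ax": 0,"ay": 0,"az": 0,"hand": 10},
    {"x": -0.02,"y": 0,"z": 0.7,"ax": 0,"ay": 0,"az": 0,"hand": 10},
    {"x": -0.02,"y": 0,"z": 0.82,"ax": 0,"ay": 0,"az": 0,"hand": 10},
    {"x": -0.02,"y": 0,"z": 0.88,"ax": 0,"ay": 0,"az": 0,"hand": 10},
    {"x": -0.02,"y": 0,"z": 0.88,"ax": 0,"ay": 0,"az": 0,"hand": 10},
    {"x": -0.02,"y": 0,"z": 0.88,"ax": 0,"ay": 0,"az": 0,"hand": 10}
  ]
}}

```text
clock: 6.55
eef_pos: [509.8, 116.6, 72.3]
tcp_rot: [3.141, -0.0, 1.535]
contact_force: [0.3, -0.5, 0.5]
opening: 0.146
grasp_force: 39.5
```

{"fn": "drive_tool", "kwargs": {
  "plan": [
    {"x": 0,"y": 0,"z": 0.02,"ax": 0,"ay": 0,"az": 0,"hand": 10},
    {"x": 0,"y": 0,"z": 0.03,"ax": 0,"ay": 0,"az": 0,"hand": 10},
    {"x": 0,"y": 0,"z": 0.03,"ax": 0,"ay": 0,"az": 0,"hand": 10}
  ]
}}

```text
clock: 6.85
eef_pos: [510.0, 116.6, 71.6]
tcp_rot: [3.141, -0.0, 1.535]
contact_force: [-2.3, 0.5, 8.3]
opening: 0.149
grasp_force: 40.4
```

Contact at the expected height (8 N), so the collar is on the cheeks. I'll release and rise.

{"fn": "drive_tool", "kwargs": {
  "plan": [
    {"x": 0,"y": 0,"z": 0,"ax": 0,"ay": 0,"az": 0,"hand": 35},
    {"x": 0,"y": 0,"z": 0,"ax": 0,"ay": 0,"az": 0,"hand": 35},
    {"x": 0,"y": 0,"z": 0,"ax": 0,"ay": 0,"az": 0,"hand": 35},
    {"x": 0,"y": 0,"z": -0.3,"ax": 0,"ay": 0,"az": 0,"hand": 35},
    {"x": 0,"y": 0,"z": -0.8,"ax": 0,"ay": 0,"az": 0,"hand": 35},
    {"x": 0,"y": 0,"z": -1.4,"ax": 0,"ay": 0,"az": 0,"hand": 85},
    {"x": 0,"y": 0,"z": -2.1,"ax": 0,"ay": 0,"az": 0,"hand": 85},
    {"x": 0,"y": 0,"z": -2.1,"ax": 0,"ay": 0,"az": 0,"hand": 85}
  ]
}}

```text
clock: 7.65
eef_pos: [512.3, 117.1, 180.0]
tcp_rot: [3.135, -0.002, 1.535]
contact_force: [0.6, -0.6, 0.5]
opening: 0.9
grasp_force: 0.0
```

```bash
python3 look.py w4; python3 - <<'E'
from h import *
a=cv2.imread('pics/w4.png')
b=imaging.grab_frame('scene')[190:310,240:400,::-1]
cv2.imwrite('pics/w4.png',np.hstack([cv2.resize(a,(400,300)),cv2.resize(b,(400,300),interpolation=cv2.INTER_CUBIC)]))
go([510.7,165.5,180],1.54)
E
```

```text
at [512.3 117.1 180. ] [ 3.135e+00 -2.000e-03  1.535e+00] F [ 0.6 -0.6  0.5] op 76.9 t 7.65
d [ 0.655 -0.122 -1.   ] a [ 0.066 -0.017 -0.142]
[383.7931112   97.92363398]
[390.62773797 203.74827141]
at [510.  116.6 176.4] [ 3.14  -0.     1.535] F [-0.5  0.  -0.8] op 84.9 t 7.75
d [ 0.977 -0.022 -0.072] a [ 0.017 -0.004 -0.047]
```

View pics/w4.png

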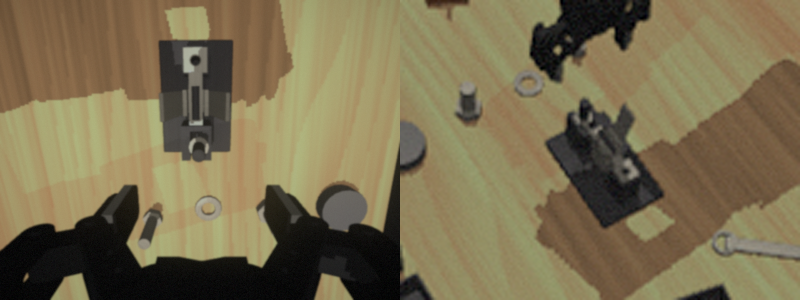

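The pin hangs upright in the notch at (199,150) in the left pane, and the clip is still on the blade. Next is the clip, TCP to (510.5,165,180) and then down to z≈94.

{"fn": "drive_tool", "kwargs": {
  "plan": [
    {"x": 0.4,"y": 0,"z": 0,"ax": 0,"ay": 0,"az": 0,"hand": 85},
    {"x": 0.8,"y": -0.01,"z": 0,"ax": 0,"ay": 0,"az": 0,"hand": 85},
    {"x": 0.97,"y": -0.02,"z": 0,"ax": 0,"ay": 0,"az": 0,"hand": 85},
    {"x": 0.97,"y": -0.02,"z": 0.4,"ax": 0,"ay": 0,"az": 0,"hand": 85},
    {"x": 0.97,"y": -0.02,"z": 0.8,"ax": 0,"ay": 0,"az": 0,"hand": 85},
    {"x": 0.97,"y": -0.02,"z": 0.8,"ax": 0,"ay": 0,"az": 0,"hand": 85},
    {"x": 0.97,"y": -0.02,"z": 0.8,"ax": 0,"ay": 0,"az": 0,"hand": 85}
  ]
}}

```text
clock: 8.45
eef_pos: [509.8, 164.7, 135.2]
tcp_rot: [-3.14, 0.001, 1.535]
contact_force: [0.3, 0.3, 0.1]
opening: 0.993
grasp_force: 0.0
```

```bash
python3 -c "
from h import *
go([510.7,165.5,94],1.54)"
```

```text
at [509.8 164.7 135.2] [-3.140e+00  1.000e-03  1.535e+00] F [0.3 0.3 0.1] op 84.8 t 8.45
d [0.018 0.02  0.824] a [-0.018  0.008 -0.047]
```

{"fn": "drive_tool", "kwargs": {
  "plan": [
    {"x": 0.01,"y": 0.01,"z": 0.4,"ax": 0,"ay": 0,"az": 0,"hand": 85},
    {"x": 0.01,"y": 0.01,"z": 0.82,"ax": 0,"ay": 0,"az": 0,"hand": 85},
    {"x": 0.01,"y": 0.01,"z": 0.82,"ax": 0,"ay": 0,"az": 0,"hand": 85},
    {"x": 0.01,"y": 0.01,"z": 0.82,"ax": 0,"ay": 0,"az": 0,"hand": 60},
    {"x": 0.01,"y": 0.01,"z": 0.82,"ax": 0,"ay": 0,"az": 0,"hand": 45},
    {"x": 0.01,"y": 0.01,"z": 0.82,"ax": 0,"ay": 0,"az": 0,"hand": 25},
    {"x": 0.01,"y": 0.01,"z": 0.82,"ax": 0,"ay": 0,"az": 0,"hand": 25},
    {"x": 0.01,"y": 0.01,"z": 0.82,"ax": 0,"ay": 0,"az": 0,"hand": 25}
  ],
  "grip_force": 50
}}

```text
clock: 9.25
eef_pos: [511.7, 166.1, 97.6]
tcp_rot: [3.14, -0.001, 1.535]
contact_force: [-6.7, -0.1, 21.0]
opening: 0.355
grasp_force: 47.6
```

{"fn": "drive_tool", "kwargs": {
  "plan": [
    {"x": 0,"y": 0,"z": 0,"ax": 0,"ay": 0,"az": 0,"hand": 25},
    {"x": 0,"y": 0,"z": 0,"ax": 0,"ay": 0,"az": 0,"hand": 25},
    {"x": 0,"y": 0,"z": 0,"ax": 0,"ay": 0,"az": 0,"hand": 25}
  ]
}}

```text
clock: 9.55
eef_pos: [511.7, 166.2, 97.6]
tcp_rot: [3.14, -0.001, 1.535]
contact_force: [-6.3, -0.1, 20.4]
opening: 0.353
grasp_force: 47.6
```

Reads 30 mm (the 14 mm pin read about 12.6), so the clip is squeezed to its stop. I'll lift it straight up.

{"fn": "drive_tool", "kwargs": {
  "plan": [
    {"x": 0,"y": 0,"z": -0.15,"ax": 0,"ay": 0,"az": 0,"hand": 25},
    {"x": 0,"y": 0,"z": -0.3,"ax": 0,"ay": 0,"az": 0,"hand": 25},
    {"x": 0,"y": 0,"z": -0.5,"ax": 0,"ay": 0,"az": 0,"hand": 25},
    {"x": 0,"y": 0,"z": -0.8,"ax": 0,"ay": 0,"az": 0,"hand": 25},
    {"x": 0,"y": 0,"z": -1.3,"ax": 0,"ay": 0,"az": 0,"hand": 25},
    {"x": 0,"y": 0,"z": -2.0,"ax": 0,"ay": 0,"az": 0,"hand": 25},
    {"x": 0,"y": 0,"z": -2.8,"ax": 0,"ay": 0,"az": 0,"hand": 25},
    {"x": 0,"y": 0,"z": -3.4,"ax": 0,"ay": 0,"az": 0,"hand": 25}
  ]
}}

```text
clock: 10.35
eef_pos: [511.2, 165.6, 267.9]
tcp_rot: [3.14, -0.001, 1.535]
contact_force: [0.6, -0.4, -0.9]
opening: 0.356
grasp_force: 50.5
```

```bash
python3 - <<'E'
from h import *
def P(n,o,pts,z):
    for x,y in pts: print(n,z,np.round(ray(n,(o[0]+x/2)*.7,(o[1]+y/2)*.7,z),1)[:2])
go([511,-214,260],1.07)
a=imaging.grab_frame('side'); b=imaging.grab_frame('scene')
x,y=map(int,proj('side',[511,166,230])); x2,y2=map(int,proj('scene',[511,166,230]))
print(x,y,x2,y2)
cr=lambda im,x,y: cv2.resize(im[max(0,y-60):max(0,y-60)+120,x-80:x+80,::-1],(400,300),interpolation=cv2.INTER_CUBIC)
cv2.imwrite('pics/lift.png',np.hstack([cr(a,x,y),cr(b,x2,y2)]))
E
```

```text
at [511.2 165.6 267.9] [ 3.140e+00 -1.000e-03  1.535e+00] F [ 0.6 -0.4 -0.9] op 30.4 t 10.35
d [-7.587  0.267  0.153] a [ 0.018 -0.011  4.44 ]
251 210 324 217
```

View pics/lift.png

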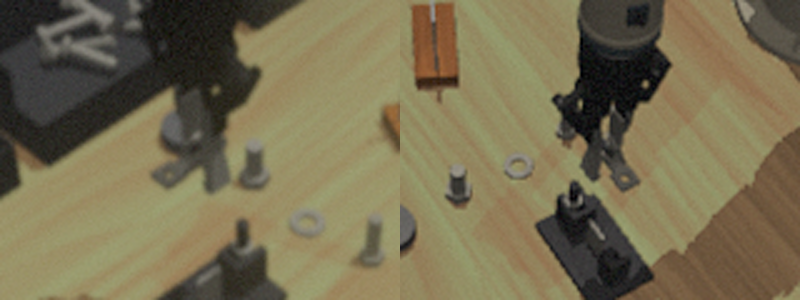

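The clip hangs open in the fingers and the pin is parked in the notch. Now I'll move to about 110 mm behind the card along its −y, to look at its edge from close by.

```bash
python3 -c "
from h import *
go([458,-312,268],1.07)"
```

```text
at [513.2 166.2 270. ] [ 3.134e+00 -3.000e-03  1.535e+00] F [-0.4  1.  -1.6] op 30.4 t 10.45
d [-9.598e+00 -7.620e-01  8.000e-03] a [ 0.066 -0.043  4.441]
```

{"fn": "drive_tool", "kwargs": {
  "plan": [
    {"x": -0.3,"y": 0,"z": 0,"ax": 0,"ay": 0,"az": 0.3,"hand": 25},
    {"x": -0.9,"y": 0,"z": 0,"ax": 0,"ay": 0,"az": 0.7,"hand": 25},
    {"x": -1.6,"y": -0.1,"z": 0,"ax": 0,"ay": 0,"az": 1.1,"hand": 25},
    {"x": -2.3,"y": -0.2,"z": 0,"ax": 0,"ay": 0,"az": 1.5,"hand": 25},
    {"x": -3.0,"y": -0.3,"z": 0,"ax": 0,"ay": 0,"az": 1.9,"hand": 25},
    {"x": -3.7,"y": -0.4,"z": 0,"ax": 0,"ay": 0,"az": 2.3,"hand": 25},
    {"x": -4.3,"y": -0.5,"z": 0,"ax": 0,"ay": 0,"az": 2.6,"hand": 25},
    {"x": -4.8,"y": -0.6,"z": 0,"ax": 0,"ay": 0,"az": 2.9,"hand": 25}
  ]
}}

```text
clock: 11.25
eef_pos: [470.5, -75.3, 263.3]
tcp_rot: [-3.139, 0.001, 1.228]
contact_force: [-0.2, 0.1, -1.2]
opening: 0.358
grasp_force: 50.5
```

```bash
python3 -c "
from h import *
go([458,-312,268],1.07)"
```

```text
at [470.5 -75.3 263.3] [-3.139e+00  1.000e-03  1.228e+00] F [-0.2  0.1 -1.2] op 30.6 t 11.25
d [-4.543  1.355 -0.092] a [-0.024  0.011  1.51 ]
```

{"fn": "drive_tool", "kwargs": {
  "plan": [
    {"x": -0.5,"y": 0.2,"z": -0.1,"ax": 0,"ay": 0,"az": 0.3,"hand": 25},
    {"x": -1.2,"y": 0.4,"z": -0.1,"ax": 0,"ay": 0,"az": 0.6,"hand": 25},
    {"x": -1.9,"y": 0.6,"z": -0.1,"ax": 0,"ay": 0,"az": 0.9,"hand": 25},
    {"x": -2.6,"y": 0.8,"z": -0.1,"ax": 0,"ay": 0,"az": 1.2,"hand": 25},
    {"x": -3.3,"y": 1.0,"z": -0.1,"ax": 0,"ay": 0,"az": 1.5,"hand": 25},
    {"x": -4.0,"y": 1.2,"z": -0.1,"ax": 0,"ay": 0,"az": 1.5,"hand": 25},
    {"x": -4.4,"y": 1.35,"z": -0.1,"ax": 0,"ay": 0,"az": 1.5,"hand": 25},
    {"x": -4.4,"y": 1.35,"z": -0.1,"ax": 0,"ay": 0,"az": 1.5,"hand": 25}
  ]
}}

```text
clock: 12.05
eef_pos: [461.1, -305.7, 268.1]
tcp_rot: [-3.139, 0.001, 1.07]
contact_force: [0.3, -0.0, -0.2]
opening: 0.355
grasp_force: 50.5
```

{"fn": "drive_tool", "kwargs": {
  "plan": [
    {"x": 0,"y": 0,"z": 0,"ax": 0,"ay": 0,"az": 0,"hand": 25},
    {"x": 0,"y": 0,"z": 0,"ax": 0,"ay": 0,"az": 0,"hand": 25},
    {"x": 0,"y": 0,"z": 0,"ax": 0,"ay": 0,"az": 0,"hand": 25}
  ]
}}

```text
clock: 12.35
eef_pos: [462.5, -302.2, 269.5]
tcp_rot: [-3.141, -0.0, 1.075]
contact_force: [-0.1, 0.6, -1.5]
opening: 0.356
grasp_force: 50.5
```

```bash
python3 look.py w5; python3 -c "
from h import *
c=dict(np.load('w5.npz'))
for s in (-55,0,55): print(proj('',[511+.48*s,-214+.877*s,130],c)/.7)"
```

```text
at [ 462.5 -302.2  269.5] [-3.141 -0.     1.075] F [-0.1  0.6 -1.5] op 30.4 t 12.35
d [ 8.379 -3.518  0.794] a [-7.000e-03 -4.000e-03 -4.535e+00]
[-119.75647632 -901.46615503]
[  39.52495289 -581.32775498]
[401.41322041 205.87903921]
[401.77471021 104.31027586]
[402.17875511  -9.21530845]
```

View pics/w5.png

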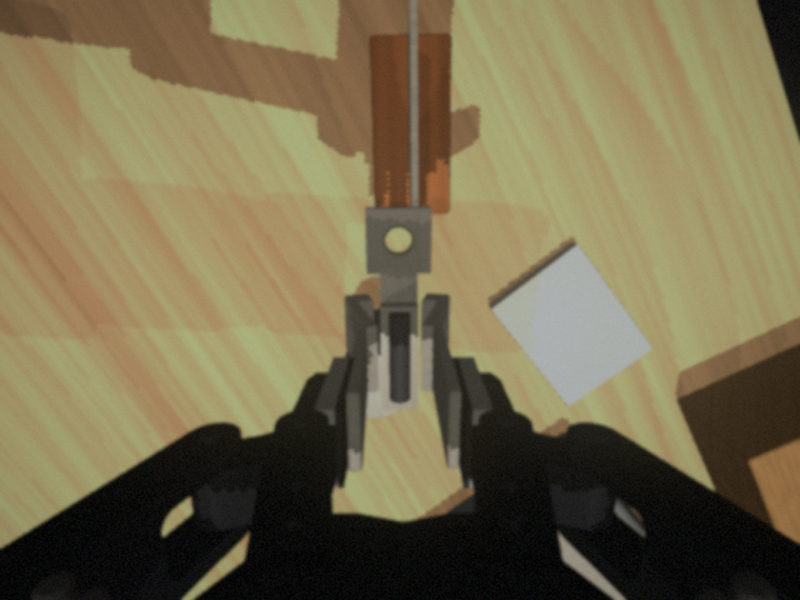

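The card's top edge runs from (416,203) to (413,2). The holder's corners are (371,35), (450,34) and (449,212), and the ear hole is at (398,240).

```bash
python3 - <<'E'
from h import *
c=dict(np.load('w5.npz'))
q=lambda u,v,z:ray('',u*.7,v*.7,z,c)[:2]
a,b=q(416,203,130),q(413.5,2,130); d=b-a; print("edge",a,b,np.linalg.norm(d),"yaw",np.arctan2(d[1],d[0]))
for p in [(371,35),(450,34),(449,212)]: print("holder",q(*p,24))
tcp=np.array([462.5,-302.2]); y=1.075
x=np.array([np.cos(y),np.sin(y)]); yy=np.array([np.sin(y),-np.cos(y)])
h=q(398,240,269.5-37.6+6); print("hole rel",(h-tcp)@x,(h-tcp)@yy)
n=q(416,203,130)
print(proj('',[511,-214,130],c)/.7)
E
```

```text
edge [ 492.81904674 -264.81789083] [ 540.1420374  -173.11497653] 103.19345878600426 yaw 1.0943938854124613
holder [ 519.51665371 -150.75344681]
holder [ 570.53381733 -177.62345213]
holder [ 511.69803199 -291.63746152]
hole rel 41.65144526178003 -0.544627558432642
[401.77471021 104.31027586]
```

Wrist fit puts the card centre at about (515.7,−221) with yaw 1.09, and the clip is centred on the TCP.

```bash
python3 -c "
from h import *
go([515.7,-221,225],1.09)"
```

```text
at [ 462.6 -302.3  269.7] [-3.141 -0.     1.075] F [ 0.6 -0.2 -1.4] op 30.2 t 12.4
d [1.935 0.161 0.893] a [-0.004 -0.001 -0.141]
```

{"fn": "drive_tool", "kwargs": {
  "plan": [
    {"x": 0.4,"y": 0.04,"z": 0,"ax": 0,"ay": 0,"az": -0.07,"hand": 25},
    {"x": 0.9,"y": 0.1,"z": 0.1,"ax": 0,"ay": 0,"az": -0.14,"hand": 25},
    {"x": 1.4,"y": 0.16,"z": 0.3,"ax": 0,"ay": 0,"az": -0.14,"hand": 25},
    {"x": 1.8,"y": 0.16,"z": 0.6,"ax": 0,"ay": 0,"az": -0.14,"hand": 25},
    {"x": 1.93,"y": 0.16,"z": 0.85,"ax": 0,"ay": 0,"az": -0.14,"hand": 25},
    {"x": 1.93,"y": 0.16,"z": 0.85,"ax": 0,"ay": 0,"az": -0.14,"hand": 25},
    {"x": 1.93,"y": 0.16,"z": 0.85,"ax": 0,"ay": 0,"az": -0.14,"hand": 25},
    {"x": 1.93,"y": 0.16,"z": 0.85,"ax": 0,"ay": 0,"az": -0.14,"hand": 25}
  ]
}}

```text
clock: 13.2
eef_pos: [515.7, -222.9, 228.0]
tcp_rot: [3.141, 0.0, 1.089]
contact_force: [-0.3, 0.4, -1.5]
opening: 0.355
grasp_force: 50.5
```

```bash
python3 look.py w6; python3 -c "
from h import *
go([515.7,-221,180],1.09)
a=cv2.imread('pics/w6.png')[:, 100:700]
f=imaging.grab_frame('side'); x,y=map(int,proj('side',[516,-221,150])); print(x,y)
b=cv2.resize(f[y-60:y+60,x-80:x+80,::-1],(400,300),interpolation=cv2.INTER_CUBIC)
f=imaging.grab_frame('scene'); x,y=map(int,proj('scene',[516,-221,150])); print(x,y)
d=cv2.resize(f[y-60:y+60,x-80:x+80,::-1],(400,300),interpolation=cv2.INTER_CUBIC)
cv2.imwrite('pics/w6c.png',np.hstack([cv2.resize(a[:450,100:500],(400,450))[:600].copy() if 0 else cv2.copyMakeBorder(a[:450,100:500],0,150,0,0,cv2.BORDER_CONSTANT),np.vstack([b,d])]))
"
```

```text
at [ 515.7 -222.9  228. ] [3.141 0.    1.089] F [-0.3  0.4 -1.5] op 30.3 t 13.2
d [ 6.526 -3.614 -0.045] a [ 9.000e-03  4.000e-03 -4.406e+00]
[-179.27621691 -734.82652303]
[   4.14045071 -430.58412247]
at [ 515.8 -222.9  228. ] [3.14  0.    1.088] F [-0.6 -0.4 -1.4] op 29.9 t 13.25
d [ 0.034 -0.02   0.961] a [ 0.011  0.001 -0.017]
352 159
254 147
```

View pics/w6c.png

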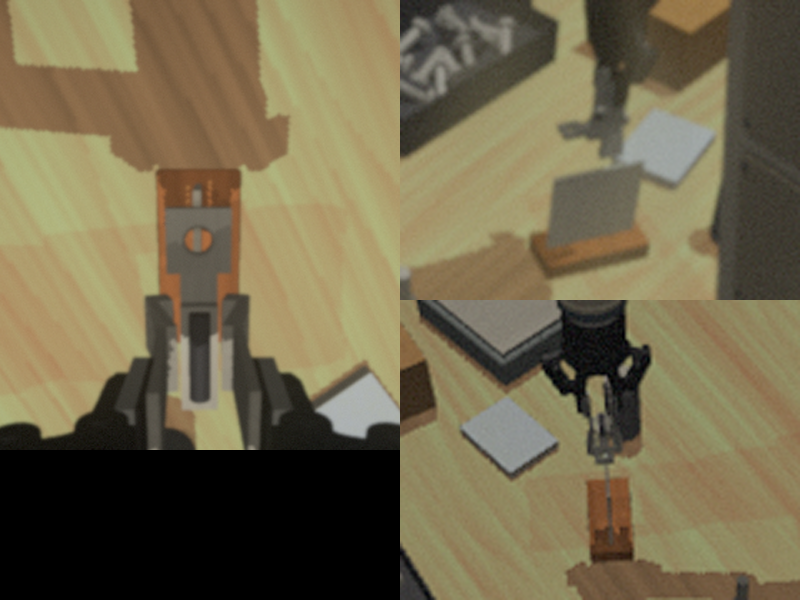

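The clip's hole and the card edge line up at wrist column 398, and the edge's far end is at about (398,185).

```bash
python3 - <<'E'
from h import *
c=dict(np.load('w6.npz'))
tcp=np.array([515.7,-222.9]); y=1.089
x=np.array([np.cos(y),np.sin(y)]); yy=np.array([np.sin(y),-np.cos(y)])
for p in [(398,185,130),(398,240,130),(398,240,228-37.6+6),(357,170,24),(441,170,24)]:
    h=ray('',p[0]*.7,p[1]*.7,p[2],c)[:2]-tcp; print(p,np.round([h@x,h@yy],1))
E
```

```text
(398, 185, 130) [58.9 -0.9]
(398, 240, 130) [31.9 -1. ]
(398, 240, 196.4) [41.7 -0.4]
(357, 170, 24) [ 65.4 -30.3]
(441, 170, 24) [65.4 28.4]
```

Aligned within 1–2 mm, so I'll lower to TCP z≈180 (origin 12 mm above the edge, jaws 18 mm past it).

{"fn": "drive_tool", "kwargs": {
  "plan": [
    {"x": 0.04,"y": -0.01,"z": 0,"ax": 0,"ay": 0,"az": 0,"hand": 25},
    {"x": 0.04,"y": -0.01,"z": 0.2,"ax": 0,"ay": 0,"az": 0,"hand": 25},
    {"x": 0.04,"y": -0.01,"z": 0.4,"ax": 0,"ay": 0,"az": 0,"hand": 25},
    {"x": 0.04,"y": -0.01,"z": 0.6,"ax": 0,"ay": 0,"az": 0,"hand": 25},
    {"x": 0.04,"y": -0.01,"z": 0.8,"ax": 0,"ay": 0,"az": 0,"hand": 25},
    {"x": 0.04,"y": -0.01,"z": 0.96,"ax": 0,"ay": 0,"az": 0,"hand": 25},
    {"x": 0.04,"y": -0.01,"z": 0.96,"ax": 0,"ay": 0,"az": 0,"hand": 25},
    {"x": 0.04,"y": -0.01,"z": 0.96,"ax": 0,"ay": 0,"az": 0,"hand": 25}
  ]
}}

```text
clock: 14.15
eef_pos: [516.2, -220.1, 179.1]
tcp_rot: [-3.141, 0.0, 1.089]
contact_force: [-0.6, -0.5, -1.4]
opening: 0.353
grasp_force: 50.5
```

{"fn": "drive_tool", "kwargs": {
  "plan": [
    {"x": 0,"y": 0,"z": 0,"ax": 0,"ay": 0,"az": 0,"hand": 25},
    {"x": 0,"y": 0,"z": 0,"ax": 0,"ay": 0,"az": 0,"hand": 25},
    {"x": 0,"y": 0,"z": 0,"ax": 0,"ay": 0,"az": 0,"hand": 25}
  ]
}}

```text
clock: 14.45
eef_pos: [516.4, -220.2, 179.7]
tcp_rot: [3.141, -0.0, 1.089]
contact_force: [-0.4, 0.3, -0.5]
opening: 0.353
grasp_force: 50.5
```

```bash
python3 -c "
from h import *
go([515.7,-221,180],1.09)
w=imaging.grab_frame('wrist')
b=[]
for n in('side','scene'):
    f=imaging.grab_frame(n); x,y=map(int,proj(n,[516,-221,140])); b.append(cv2.resize(f[y-45:y+45,x-60:x+60,::-1],(400,300),interpolation=cv2.INTER_CUBIC))
cv2.imwrite('pics/fin.png',np.hstack([cv2.copyMakeBorder(cv2.resize(w[:315,140:420,::-1],(400,450)),0,150,0,0,cv2.BORDER_CONSTANT),np.vstack(b)]))
"
```

```text
at [ 516.4 -220.2  179.7] [ 3.141 -0.     1.089] F [-0.4  0.3 -0.5] op 30.2 t 14.45
d [-0.02  -0.006 -0.006] a [ 0.007 -0.    -0.01 ]
```

View pics/fin.png

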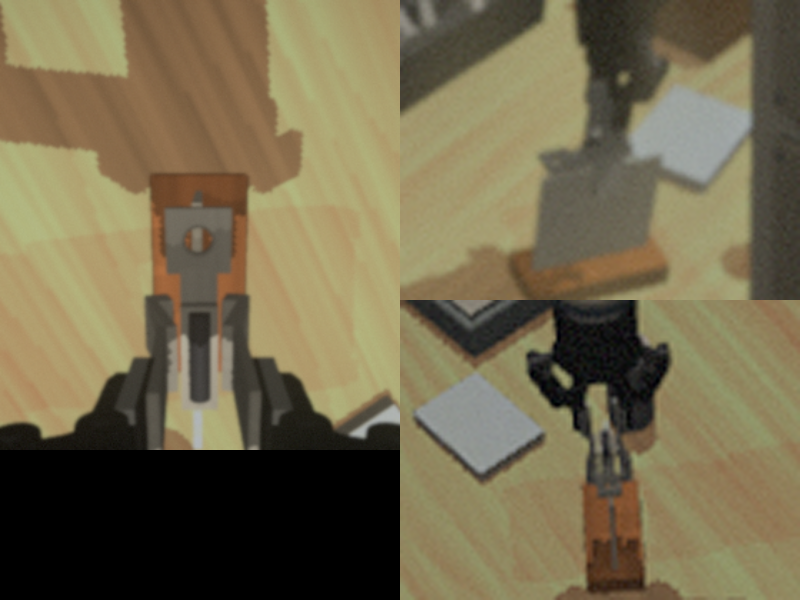

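The edge runs centred under the clip (column 198 in the wrist pane), the jaws straddle the card with no contact force, and the clip is at full squeeze. I'll hand it in.

```bash
python3 -c "
from rig import r
print(r.sign_off())"
```

```text
the job is handed in; nothing more can be done
None
```

I handed the job in at about 14.5 s: the pin hangs upright in the side notch, and the clip is held wide open over the middle of the card edge, about 18 mm down over it, with no contact force measured.

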